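# Rock the feeder's seesaw gate over and run the waiting balls into the other bin

## Task

The bench feeder is set to one of its two bins; change it over to the other. Push the seesaw gate over its pivot onto its other stop, then press the black key beside the feed channel right down and keep it down until all four steel balls have run into the bin on the newly chosen side, and let it spring back. Do not touch the balls, do not pick anything up, and leave the bins and the other things on the bench where they are.

Things in the scene. Friction and masses are not known exactly. Their poses are not given: they have to be found in the camera images.
- feeder: Fixed sheet-metal bench feeder on a grey base plate 330 x 280 mm. Origin on the bench under the middle of the gate's pivot; x runs back along the feed channel, y to its left, z up. The U-channel (33 mm wide, y = 0, walls 16 mm) has its floor sloping from x = 247, z = 212 down to x = 14, z = 181 mm over the gate. Front plate at x = -32 to -22, |y| < 35, up to z = 215 mm. A chute 56 mm wide below each gate end leads to a bin.
- gate (a joint): Tilt (rad) of the seesaw gate, a dark sheet-metal tray 46 (x) by 200 mm (y) pivoted 150 mm above the bench. 0 level; positive: left end down, balls go to the left bin; negative: right. Stops at +-0.28. A weight (48 mm disc on a stem in front of the front plate, top at z = 220 mm) tips it over-centre: it rests on either stop and, pushed past level, falls to the other by itself. Needs under 1.5 N.
- gate_left (a point): Top face of the gate's left end, mid-width, 88 mm from the pivot, where the last 25 mm is a flat lip without side walls (further in they stand 16 mm high). At z = 174 mm when raised, 126 mm when down; the chute floor lies about 10 mm lower still.
- gate_right (a point): The same point on the gate's right end, 88 mm from the pivot on the other side.
- key (a joint): Angle (rad) of the release key: 0 at rest, 0.60 fully pressed. A steel bar across the feed channel, pivoted on its left; the inner end carries the stop blade that holds the balls, the outer end a black finger pad. Pressing the pad lifts the blade clear (from about 0.5 up); a spring returns it: 1.5 N at the pad to start, about 7 N at the bottom.
- key_pad (a point): Centre of the top of the key's finger pad (black, 30 x 32 mm), 60 mm out from the key's pivot, at feeder x about 114, y = 100 mm; z about 241 mm at rest, 35 mm lower fully pressed. Free air below and beside it.
- ball1: Steel ball, 25 mm diameter, 64 g, number 1 of four in the row waiting in the feed channel behind the stop blade (1 is the front one). Origin at its centre. All four are in the bin about 3 s after the blade is lifted.
- ball2: Steel ball, 25 mm diameter, 64 g, number 2 of four in the row waiting in the feed channel behind the stop blade (1 is the front one). Origin at its centre.
- ball3: Steel ball, 25 mm diameter, 64 g, number 3 of four in the row waiting in the feed channel behind the stop blade (1 is the front one). Origin at its centre.
- ball4: Steel ball, 25 mm diameter, 64 g, number 4 of four in the row waiting in the feed channel behind the stop blade (1 is the front one). Origin at its centre.
- bin_left: Blue plastic picking bin under the feeder's left (+y) chute, loose, 165 mm (feeder x) x 110 mm (feeder y), 75 mm high with a lower 42 mm front towards the robot, walls 3 mm. Origin at the centre of its underside.
- bin_right: Blue plastic picking bin under the feeder's right (-y) chute, loose, 165 mm (feeder x) x 110 mm (feeder y), 75 mm high with a lower 42 mm front towards the robot, walls 3 mm. Origin at the centre of its underside.
- screwdriver: Screwdriver with yellow handle lying beside the left bin. Origin mid-underside. Not part of the job.
- wrench: Steel wrench lying beside the right bin. Origin mid-underside. Not part of the job.
- spray_can: Upright can, 52 mm diameter, 150 mm high, behind the left bin. Origin under its centre. Not part of the job.
- carton: Small cardboard box 85 x 65 x 48 mm behind the right bin. Origin under its centre. Not part of the job.
- bushing: Brass bushing, 38 mm outside diameter, 30 mm high, standing on the feeder's base plate right of the channel. Origin under its centre. Not part of the job.
- tape_measure: Black tape measure, 64 mm round, 34 mm high, in front of the feeder. Origin under the middle of its round part. Not part of the job.
- tin_cup: Steel cup, 72 mm diameter, 80 mm high, standing on the feeder's base plate, right of the channel behind the bushing. Origin under its centre. Not part of the job.

How it is judged:
By the outcome, as a careful person would: the job done as asked, in the order asked, and still so for the second after the job is handed in, with the robot touching nothing.
It also fails if it takes over 42 s, if anything falls off the work surface, if the arm or the gripper's body presses on something with over 40 N, if the wrist force passes 120 N, or if a joint passes its speed limit or range.

## Robot

A 6-joint arm with a two-finger parallel gripper is mounted at the origin on the work surface. World frame = base frame: x ahead of the robot, y to its left, z up, the work surface at z = 0. Lengths are in m, angles in rad, forces in N, time in s.
With the tool pointing down it reaches from about 0.425 to 1.125 m from the base axis. Payload 14.9 kg.
Tool frame: the origin (TCP) lies at the very end of the fingers, on their centre line; the grasp point (between the pads) lies 19 mm behind it; z points along the fingers, y is the line along which they close (so a half turn about z gives the same grasp; the last joint's range is limited). The gripper opens to 91 mm and grips with 3 to 60 N. Pads are 32 mm wide; open, the fingers measure 118 mm over their backs; the gripper's body (76 mm by 178 mm) begins 60 mm behind the grasp point.
Start: joints at [-1.313, 0.379, 1.734, -0, 1.028, -0.033], TCP at [0.201, -0.671, 0.214] pointing down, gripper open.
Joint ranges: [-2.77, 2.77], [-0.74, 2.19], [0, 2.66], [-1.06, 4.2], [0.31, 2.87], [-3.08, 3.08]. Speed limits (rad/s): [1.89, 1.89, 2.39, 3.14, 3.14, 3.14].

## Interface

Orientations are given as a unit quaternion [x, y, z, w].
In Python, from plant import sense, viewer, manip gives the robot as it stands.
- The arm moves only by the shell command python3 -m creep 'ROWS'. ROWS is JSON, a list of rows, each a list of 7 numbers: the opening, from 0 (shut) to 1 (fully open), then the shift along the tool's x, y, z in cm, then the turn, a rotation vector about the tool's x, y, z in rad. In form: [[gripper, x, y, z, wx, wy, wz], ...]. A call has 1 to 20 rows; each row is the pose to reach, as a shift and turn from the pose commanded when the call began, along the tool's axes at that moment; what a row does not reach only later rows make up. A row lasts 1/12 s, in which the tool goes at most 41.7 mm and 7.16 degrees, less where a joint would pass 70% of its speed; a pose out of reach is approached as far as the arm can. A call with a gripper value outside its range is refused whole. The fingers move at their own pace and stop on an object; the grip force is fixed at half the most. Time passes only in rows, so rows that repeat a pose let the fingers close. It gives the time, the measured TCP pose, the force, the opening and the grip force at its end, in the units of the state.
- sense(): the state, without advancing time (a new reading comes with each control period).
- viewer.get_image(name): name is "side" or "top"; returns the picture (400x640x3 uint8, blue, green, red); there is no depth.
- viewer.camera_model(name): a dict with "fx", "fy", "cx", "cy" (pixels), "k1" (the pictures are not rectified: a ray, as slopes to the right and down, at radius r is drawn at 1 + k1 r^2 times it, then the intrinsics apply), "pose" (4x4, takes a point from camera to world coordinates). Camera axes: x right, y down, z forward; pixel columns grow to the right and rows downward; lengths in m; the calibration is good to about 2 mm. A picture is of the moment at which its call begins. camera_model takes no time and is no camera call.
- manip.sign_off(): hands the job in; it is judged then, once.
The state is a dict: "clock": time; "q": joint angles; "dq": joint speeds; "joint_torque": joint torques, N m; "position": TCP position; "orientation": TCP orientation; "force": force on the tool from outside, world axes, zero at the start; "moment": the same for the moment, N m; "width": finger opening in m; "finger_force": force on a finger pad.
Only numpy, scipy, OpenCV 4.12 (cv2) and the standard library are available. Lean on these libraries where they do the work, as an engineer would, in place of code of your own. Each camera call takes 0.05 s, during which the arm holds its last target. There are 200 camera calls.

## Working session

There is one attempt and no reset: what is moved stays moved. The work goes in short steps, Python scripts to look and compute and a shell command to move; the robot and the scene stay as the last step left them, time stands still between calls to the robot, and variables do not carry over. Pictures are saved under pics/ and viewed, at most 10 in all, crops included, and the job is handed in when it is done.

```bash
mkdir -p pics
python3 - <<'E'
from plant import sense, viewer
import cv2
for n in("side","top"):
    cv2.imwrite(f"pics/{n}0.png",viewer.get_image(n)); m=viewer.camera_model(n); print(n,m)
s=sense();print(s['clock'],s['position'],s['orientation'],s['force'])
E
```

```text
side {'fx': 430.07166049562574, 'fy': 430.07166049562574, 'cx': 323.5679265392023, 'cy': 194.31343486756026, 'k1': -0.10098892150663177, 'pose': array([[-0.89448063, -0.30566148,  0.32630576,  0.17598215],
       [-0.44706662,  0.60168046, -0.66190034,  0.83291639],
       [ 0.00598564, -0.73793745, -0.67484256,  0.98948925],
       [ 0.        ,  0.        ,  0.        ,  1.        ]])}
top {'fx': 452.90598766459414, 'fy': 452.90598766459414, 'cx': 319.0733682914072, 'cy': 203.54783895800531, 'k1': -0.0200950003318345, 'pose': array([[-0.02855707, -0.99102223,  0.1306118 ,  0.42922392],
       [-0.99958883,  0.02797444, -0.00629375,  0.03587146],
       [ 0.00258346, -0.13073783, -0.99141361,  1.28692752],
       [ 0.        ,  0.        ,  0.        ,  1.        ]])}
0.1 [ 0.20062076 -0.67029117  0.2133763 ] [ 9.89447340e-01  1.44892207e-01 -5.99801081e-05 -4.53712854e-04] [0.69457269 0.47498127 0.7916377 ]
```

View pics/side0.png

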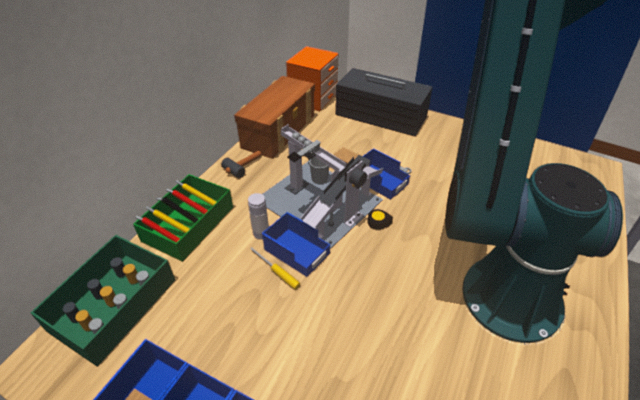

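View pics/top0.png

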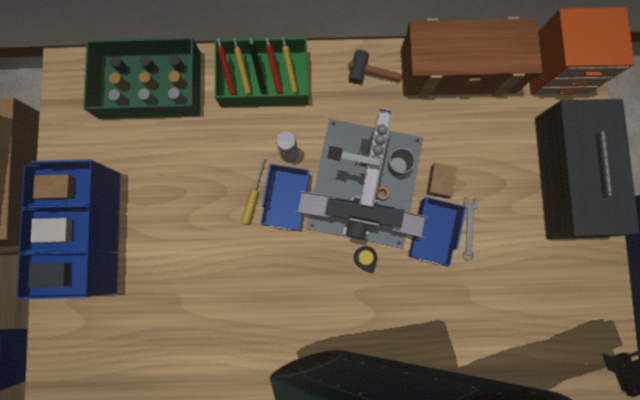

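The feeder sits around (370,180) in the top view, with its channel running up to (383,115). The key pad is at about (334,154) and the bins are at (286,198) and (437,232). I'll enlarge both views.

Run:
```python
import cv2,numpy as np
a=cv2.imread("pics/top0.png")[95:275,240:490]; b=cv2.imread("pics/side0.png")[110:290,230:430]
cv2.imwrite("pics/t1.png",cv2.resize(a,None,fx=3.2,fy=3.2,interpolation=2))
cv2.imwrite("pics/s1.png",cv2.resize(b,None,fx=3.2,fy=3.2,interpolation=2))
```

```text
(no output)
```

View pics/t1.png

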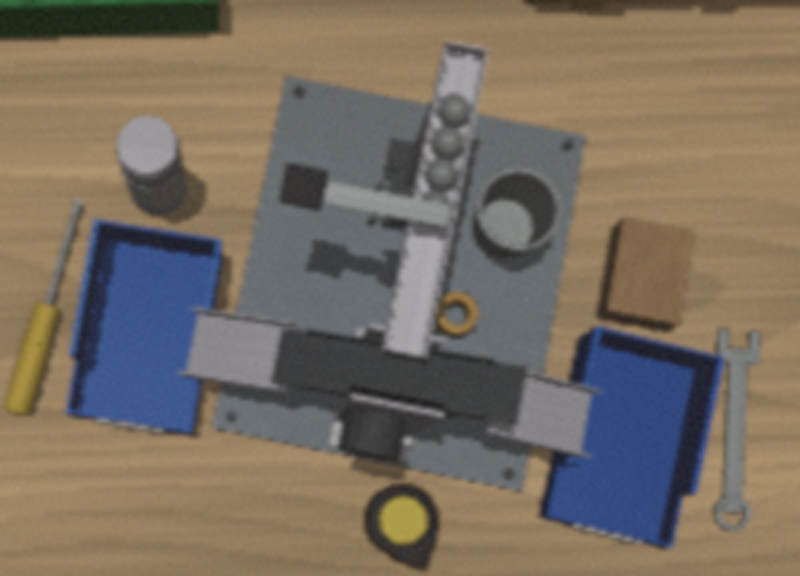

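View pics/s1.png

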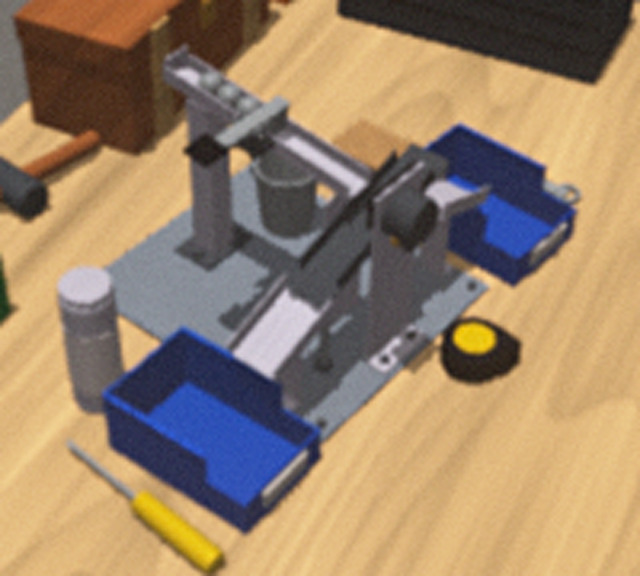

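The gate's left end is down and its weight leans left, so it feeds the left bin now. I need to push the right end down, since it's the raised one. Next I'll fit the feeder pose from known points.

```bash
cat > h.py <<'E'
import numpy as np
from plant import viewer
from scipy.optimize import least_squares
def proj(n,P):
    m=viewer.camera_model(n);T=np.linalg.inv(m['pose']);p=T[:3,:3]@P+T[:3,3]
    s=p[:2]/p[2];s=s*(1+m['k1']*(s@s));return np.array([m['fx']*s[0]+m['cx'],m['fy']*s[1]+m['cy']])
def W(v,f):
    c,s=np.cos(v[2]),np.sin(v[2]);f=np.array(f)/1000
    return np.array([v[0]+c*f[0]-s*f[1],v[1]+s*f[0]+c*f[1],f[2]])
E
cat > fit.py <<'E'
from h import *
t=lambda u,v:(240+u/3.2,95+v/3.2); s=lambda u,v:(230+u/3.2,110+v/3.2)
obs=[("pad","top",(114,100,241),t(304,186)),("pad","side",(114,100,241),s(207,149)),
("chback","top",(247,0,228),t(467,47)),("plate","top",(-27,0,215),t(397,404)),
("chfront","top",(14,0,181),t(408,352)),
("plateL","side",(-32,35,215),s(372,197)),
]
r=lambda v:np.concatenate([proj(n,W(v,f))-p for _,n,f,p in obs])
o=least_squares(r,[.75,0,0],loss='soft_l1');v=o.x
print(v.round(4));
for ob,e in zip(obs,r(v).reshape(-1,2)):print(ob[0],ob[1],e.round(1))
for k,f in dict(pad=(114,100,241),gR=(0,-88*np.cos(.28),174),gL=(0,85,126)).items():
    print(k,W(v,f).round(4),[(proj(n,W(v,f))-(o1))*3.2 for n,o1 in(("top",(240,95)),("side",(230,110)))])
np.save("v.npy",v)
E
python3 fit.py
```

```text
[ 0.5532 -0.0839 -0.2266]
pad top [ 0.1 -0.2]
pad side [-0.3 -1.4]
chback top [-0.2  0.1]
plate top [ 0.5 -0.8]
chfront top [-1.3  0.5]
plateL side [2.1 0.4]
pad [ 0.6867 -0.012   0.241 ] [array([304.23024676, 185.25877198]), array([206.08971705, 144.56102177])]
gR [ 0.5342 -0.1663  0.174 ] [array([507.13410613, 393.74772437]), array([424.99950275, 157.1584656 ])]
gL [ 0.5723 -0.001   0.126 ] [array([289.97603712, 358.46091172]), array([313.76976866, 285.35679251])]
```

```bash
cat > go.py <<'E'
import sys,numpy as np
from h import W
from plant import sense
from scipy.spatial.transform import Rotation as R
s=sense();v=np.load("v.npy");f=[float(a) for a in sys.argv[1:4]]
Rt=R.from_quat(s['orientation']);P=W(v,f)
y=v[2];ty=np.array([np.cos(y),np.sin(y),0]);tz=np.array([0,0,-1.]);G=R.from_matrix(np.c_[np.cross(ty,tz),ty,tz])
print("t",s['clock'],"target",P,"shift cm",(Rt.inv().apply(P-s['position'])*100).round(2),"turn",(Rt.inv()*G).as_rotvec().round(3))
E
python3 go.py 0 -93 250
```

```text
t 0.1 target [ 0.53229612 -0.17449752  0.25      ] shift cm [ 45.99 -37.99  -3.63] turn [-1.000e-03 -0.000e+00 -1.053e+00]
```

```bash
python3 -m creep '[[0,0,0,-3.6,0,0,0],[0,46,-38,-3.6,0,0,-1.05],[0,46,-38,-3.6,0,0,-1.05],[0,46,-38,-3.6,0,0,-1.05],[0,46,-38,-3.6,0,0,-1.05],[0,46,-38,-3.6,0,0,-1.05],[0,46,-38,-3.6,0,0,-1.05],[0,46,-38,-3.6,0,0,-1.05],[0,46,-38,-3.6,0,0,-1.05],[0,46,-38,-3.6,0,0,-1.05],[0,46,-38,-3.6,0,0,-1.05],[0,46,-38,-3.6,0,0,-1.05],[0,46,-38,-3.6,0,0,-1.05],[0,46,-38,-3.6,0,0,-1.05],[0,46,-38,-3.6,0,0,-1.05],[0,46,-38,-3.6,0,0,-1.05],[0,46,-38,-3.6,0,0,-1.05],[0,46,-38,-3.6,0,0,-1.05],[0,46,-38,-3.6,0,0,-1.05],[0,46,-38,-3.6,0,0,-1.05]]'; python3 go.py 0 -93 250
python3 - <<'E'
from plant import viewer
import cv2,numpy as np
a=viewer.get_image("top")[95:275,340:490]; b=viewer.get_image("side")[110:290,280:430]
cv2.imwrite("pics/c2.png",cv2.resize(np.hstack([a,b]),None,fx=2.6,fy=2.6,interpolation=2))
E
```

```text
clock: 1.77
position: [0.5318, -0.1758, 0.2498]
orientation: [0.784, 0.621, -0.0, -0.0]
force: [-0.4, 0.5, -0.8]
width: 0.0008
finger_force: 0.0
t 1.7667 target [ 0.53229612 -0.17449752  0.25      ] shift cm [ 0.13  0.02 -0.02] turn [-0.     0.    -0.005]
```

View pics/c2.png

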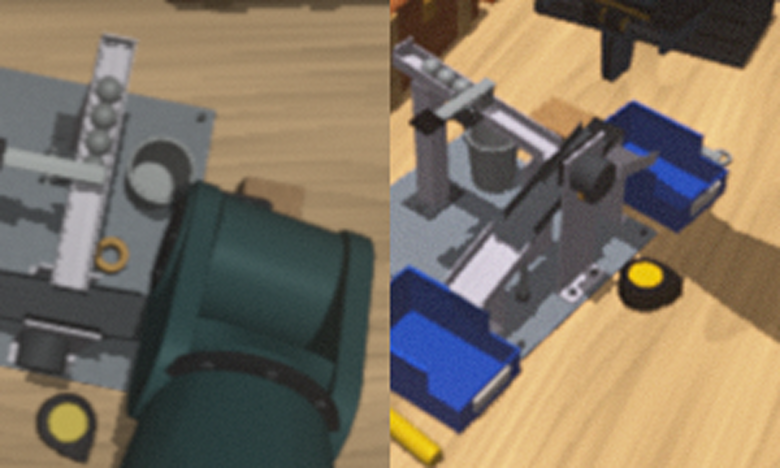

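The closed fingertip at (612,78) in the right half is directly above the gate's raised right end at about (605,125). I'll push down now.

```bash
python3 -m creep '[[0,-0.1,0,3,0,0,0],[0,-0.1,0,6,0,0,0],[0,-0.1,0,7,0,0,0],[0,-0.1,0,7.7,0,0,0],[0,-0.1,0,8.4,0,0,0],[0,-0.1,0,9.1,0,0,0],[0,-0.1,0,9.8,0,0,0],[0,-0.1,0,10.5,0,0,0],[0,-0.1,0,11,0,0,0],[0,-0.1,0,11.3,0,0,0],[0,-0.1,0,11.3,0,0,0],[0,-0.1,0,11.3,0,0,0],[0,-0.1,0,11.3,0,0,0],[0,-0.1,0,11.3,0,0,0]]'; python3 go.py 0 -93 250
```

```text
clock: 3.03
position: [0.5324, -0.1757, 0.1373]
orientation: [0.784, 0.621, 0.0, 0.0]
force: [0.4, -0.0, 0.4]
width: 0.0004
finger_force: 0.0
t 3.0333 target [ 0.53229612 -0.17449752  0.25      ] shift cm [  0.12  -0.03 -11.27] turn [ 0.001  0.    -0.003]
```

```bash
python3 -m creep '[[0,0,0,-4,0,0,0],[0,0,0,-8,0,0,0],[0,0,0,-12,0,0,0],[0,0,0,-16,0,0,0],[0,0,0,-18,0,0,0],[0,0,0,-18,0,0,0]]'; python3 go.py 114 103 315
python3 - <<'E'
from plant import viewer
import cv2,numpy as np
a=viewer.get_image("top")[95:275,270:420]; b=viewer.get_image("side")[110:290,280:430]
cv2.imwrite("pics/c3.png",cv2.resize(np.hstack([a,b]),None,fx=2.6,fy=2.6,interpolation=2))
E
```

```text
clock: 3.53
position: [0.5342, -0.1764, 0.3227]
orientation: [0.784, 0.621, 0.002, 0.003]
force: [-0.6, -1.3, 1.5]
width: 0.0005
finger_force: 0.0
t 3.5333 target [ 0.68741595 -0.00911966  0.315     ] shift cm [19.78 11.1   0.84] turn [ 0.008  0.001 -0.003]
```

View pics/c3.png

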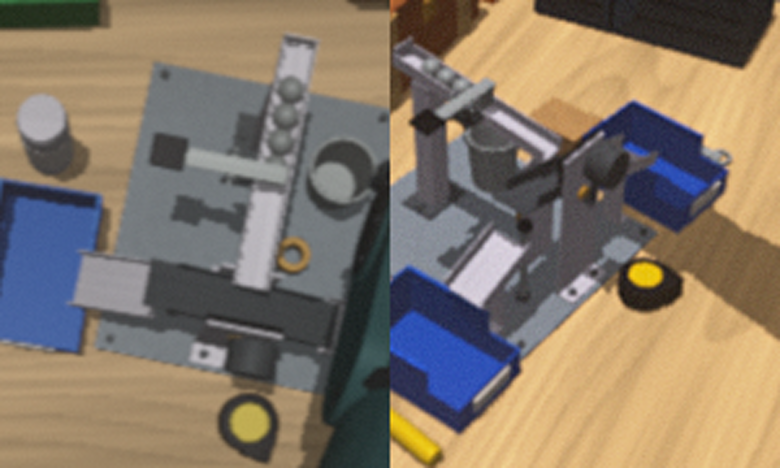

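The gate has flipped: the left end is up at (150,285) and the weight has moved right to (250,355). Next I'll move above the key pad.

```bash
python3 -m creep '[[0,3.5,2,0,0,0,0],[0,7,4,0,0,0,0],[0,10.5,6,0,0,0,0],[0,14,8,0,0,0,0],[0,17.5,10,0,0,0,0],[0,19.8,11.1,0.5,0,0,0],[0,19.8,11.1,0.5,0,0,0],[0,19.8,11.1,0.5,0,0,0],[0,19.8,11.1,0.5,0,0,0]]'; python3 go.py 114 103 245
python3 - <<'E'
from plant import viewer
import cv2,numpy as np
b=viewer.get_image("side")[70:250,230:430]
cv2.imwrite("pics/c4.png",cv2.resize(b,None,fx=3.2,fy=3.2,interpolation=2))
E
```

```text
clock: 4.38
position: [0.6846, -0.0084, 0.3104]
orientation: [0.784, 0.621, -0.001, -0.001]
force: [0.8, -0.5, -0.1]
width: 0.0004
finger_force: 0.0
t 4.3833 target [ 0.68741595 -0.00911966  0.245     ] shift cm [-0.    0.3   6.54] turn [-0.002  0.001 -0.003]
```

View pics/c4.png

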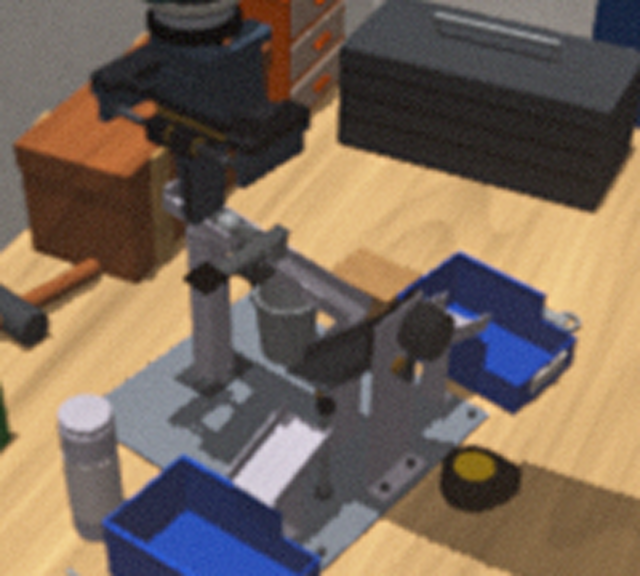

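The tip at (203,218) is right above the pad at (207,277). I'll press now.

```bash
python3 -m creep '[[0,0,0.3,3,0,0,0],[0,0,0.3,5.5,0,0,0],[0,0,0.3,6.5,0,0,0],[0,0,0.3,7.5,0,0,0],[0,0,0.3,8.5,0,0,0],[0,0,0.3,9.4,0,0,0],[0,0,0.3,10,0,0,0],[0,0,0.3,10.2,0,0,0],[0,0,0.3,10.2,0,0,0],[0,0,0.3,10.2,0,0,0],[0,0,0.3,10.2,0,0,0]]'; python3 go.py 114 103 206
```

```text
clock: 5.35
position: [0.6894, -0.0092, 0.2118]
orientation: [0.784, 0.621, 0.001, 0.001]
force: [-1.3, 0.3, 8.0]
width: 0.0004
finger_force: 3.7
t 5.35 target [ 0.68741595 -0.00911966  0.206     ] shift cm [-0.04 -0.2   0.58] turn [ 0.003 -0.    -0.004]
```

```bash
python3 -m creep '[[0,0,0,0.2,0,0,0],[0,0,0,0.4,0,0,0],[0,0,0,0.4,0,0,0],[0,0,0,0.4,0,0,0],[0,0,0,0.4,0,0,0]]'; python3 -m creep '[[0,0,0,0.2,0,0,0],[0,0,0,0.3,0,0,0],[0,0,0,0.3,0,0,0],[0,0,0,0.3,0,0,0]]'
```

```text
clock: 5.77
position: [0.6903, -0.0088, 0.21]
orientation: [0.784, 0.621, 0.002, 0.001]
force: [-7.1, 4.8, 27.6]
width: 0.0001
finger_force: 12.0
clock: 6.1
position: [0.6908, -0.0088, 0.2089]
orientation: [0.784, 0.621, 0.002, 0.002]
force: [-12.9, 5.2, 43.4]
width: 0.0002
finger_force: 18.9
```

The key is on its stop. I'll ease off a little and hold it there.

```bash
python3 -m creep '[[0,0,0,-0.3,0,0,0],[0,0,0,-0.4,0,0,0],[0,0,0,-0.4,0,0,0],[0,0,0,-0.4,0,0,0],[0,0,0,-0.4,0,0,0],[0,0,0,-0.4,0,0,0],[0,0,0,-0.4,0,0,0],[0,0,0,-0.4,0,0,0],[0,0,0,-0.4,0,0,0],[0,0,0,-0.4,0,0,0],[0,0,0,-0.4,0,0,0],[0,0,0,-0.4,0,0,0],[0,0,0,-0.4,0,0,0],[0,0,0,-0.4,0,0,0],[0,0,0,-0.4,0,0,0],[0,0,0,-0.4,0,0,0],[0,0,0,-0.4,0,0,0],[0,0,0,-0.4,0,0,0],[0,0,0,-0.4,0,0,0],[0,0,0,-0.4,0,0,0]]'
python3 -m creep '[[0,0,0,0,0,0,0],[0,0,0,0,0,0,0],[0,0,0,0,0,0,0],[0,0,0,0,0,0,0],[0,0,0,0,0,0,0],[0,0,0,0,0,0,0],[0,0,0,0,0,0,0],[0,0,0,0,0,0,0],[0,0,0,0,0,0,0],[0,0,0,0,0,0,0],[0,0,0,0,0,0,0],[0,0,0,0,0,0,0],[0,0,0,0,0,0,0],[0,0,0,0,0,0,0],[0,0,0,0,0,0,0],[0,0,0,0,0,0,0],[0,0,0,0,0,0,0],[0,0,0,0,0,0,0],[0,0,0,0,0,0,0],[0,0,0,0,0,0,0]]'
python3 - <<'E'
from plant import viewer
import cv2,numpy as np
a=viewer.get_image("top")[95:275,340:490]; b=viewer.get_image("side")[110:290,280:430]
cv2.imwrite("pics/c5.png",cv2.resize(np.hstack([a,b]),None,fx=2.6,fy=2.6,interpolation=2))
E
```

```text
clock: 7.77
position: [0.6903, -0.0086, 0.2103]
orientation: [0.784, 0.621, 0.002, 0.001]
force: [-3.3, 6.4, 18.6]
width: 0.0006
finger_force: 9.3
clock: 9.43
position: [0.6903, -0.0085, 0.2103]
orientation: [0.784, 0.621, 0.002, 0.001]
force: [-2.4, 5.8, 18.5]
width: 0.0004
finger_force: 9.3
```

View pics/c5.png

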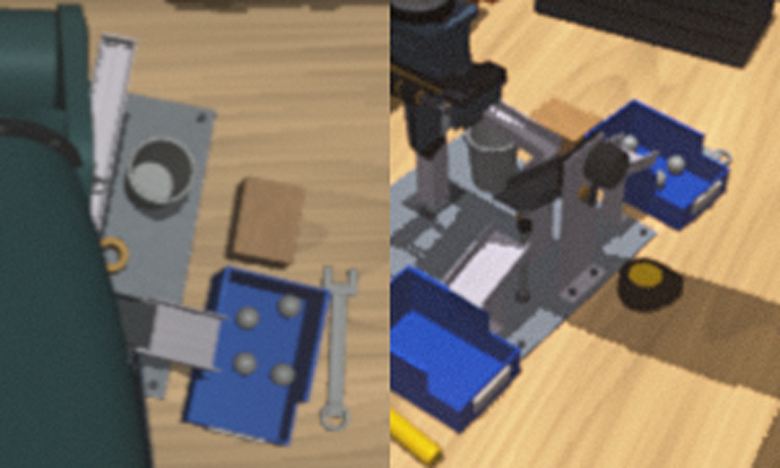

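The top view shows all four balls in the right bin, at (247,317), (290,306), (245,363) and (283,373). I'll release the key and move clear.

```bash
python3 -m creep '[[0,0,0,-0.8,0,0,0],[0,0,0,-1.6,0,0,0],[0,0,0,-2.4,0,0,0],[0,0,0,-3.2,0,0,0],[0,0,0,-4.2,0,0,0],[0,0,0,-7,0,0,0],[0,0,0,-10,0,0,0],[0,0,0,-13,0,0,0],[0,0,0,-15,0,0,0],[0,0,0,-15,0,0,0],[0,0,0,-15,0,0,0],[0,0,0,-15,0,0,0]]'
python3 - <<'E'
from plant import viewer
import cv2,numpy as np
b=viewer.get_image("side")[70:290,230:430]
cv2.imwrite("pics/c6.png",cv2.resize(b,None,fx=2.6,fy=2.6,interpolation=2))
E
```

```text
clock: 10.53
position: [0.688, -0.009, 0.3563]
orientation: [0.784, 0.621, -0.0, -0.0]
force: [-0.2, 0.2, -0.5]
width: 0.0007
finger_force: 0.0
```

View pics/c6.png

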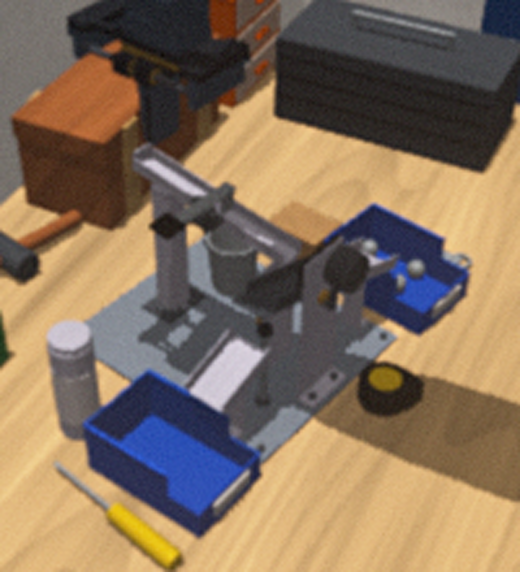

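The key is back up at (168,224), the channel is empty, the balls are in the right bin, and the arm is clear of everything.

```bash
python3 -c "
from plant import manip
print(manip.sign_off())"
```

```text
the job is handed in; nothing more can be done
None
```

The job is handed in: the gate is now over to the right, all four balls are in the right bin, the key has sprung back, and nothing else was seen to move.

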